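# Fit a trolley wheel with a linchpin

## Robot

A 6-joint arm with a two-finger parallel gripper is mounted at the origin on a cart in front of the work surface, level with it; the furniture and walls round the work are solid. World frame = base frame: x ahead of the robot, y to its left, z up, the work surface at z = 0. Lengths are in mm, angles in degrees, forces in N, time in s.
With the tool pointing down it reaches from about 350 to 850 mm from the base axis. Payload 8.1 kg.
Tool frame: the origin (TCP) lies at the very end of the fingers, on their centre line; the grasp point (between the pads) lies 19 mm behind it; z points along the fingers, y is the line along which they close (so a half turn about z gives the same grasp; the last joint's range is limited). The gripper opens to 85 mm and grips with 20 to 120 N. Pads are 22 mm wide; open, the fingers measure 114 mm over their backs; the gripper's body (76 mm by 85 mm) begins 54 mm behind the grasp point. The pads swing forward as they close: fully open they stand 13 mm farther back than shut.
Start: joints at [-79.951, 7.471, 85.268, -0, 87.261, -4.893], TCP at [154.732, -579.71, 231.292] pointing down, gripper open.
Joint ranges: [-169.43, 169.43], [-51.17, 129.36], [1.28, 143.12], [-76.62, 256.62], [0, 156.53], [-152.29, 152.29]. Speed limits (degrees/s): [136.94, 136.94, 159.86, 180, 180, 180].

## Interface

Orientations are given as [roll, pitch, yaw] about the fixed x, y, z axes, in that order (R = Rz(yaw) Ry(pitch) Rx(roll)).
In Python, from bench import * gives the robot as it stands.
- The arm moves only by the tool play_rows, never from a script. Its argument "increments" is a list of rows, each a list of 3 entries, a list of its own where there are three numbers: the gripper's target within -1 to 1 (fully open at 1, half-way at 0, shut at -1), then the shift along the tool's x, y, z in mm, then the turn about the tool's z in rad. A call has 1 to 12 rows; each row shifts and turns the commanded pose from where the row before left it, along the tool's axes as they then stand; what a row does not reach is not made up. A row lasts 1/12 s, in which the tool goes at most 41.7 mm and 7.16 degrees, less where a joint would pass 70% of its speed; a pose out of reach is approached as far as the arm can. A call is refused whole if a number of a shift passes 41.7 or a number of a turn 0.125, either way. A call with a gripper value outside its range is refused whole. The fingers move at their own pace and stop on an object; "force" is the grip in N (left out, the last holds). Time passes only in rows, so rows that do not move let the fingers close. It gives the time, the measured TCP pose, the force, the opening and the grip force at its end, in the units of the state.
- sense(): the state, without advancing time (a new reading comes with each control period).
- snapshot(name): name is "scene" or "top"; returns a dict with "color" (384x512x3 uint8, red, green, blue), "intrinsics" (3x3 intrinsics, pixels), "world_from_camera" (4x4, takes a point from camera to world coordinates). Camera axes: x right, y down, z forward; pixel columns grow to the right and rows downward; lengths in mm; the calibration is good to about 2 mm. A picture is of the moment at which its call begins. There is no depth.
- hand_in(): hands the job in; it is judged then, once.
Trained networks look in a picture, given as the dict that the camera call returned (one of the last four; its "shot" number tells which), for a name from the list of things; names that differ only in an ending like _2 or _b are one class to them, and where a whole thing is asked for, a point or a joint stands for the part that bears it (a point fixed in the world has none). Each returns a list of dicts, best first, with "p" (0 to 1); they miss things now and then, are a little off and sometimes report something else, mostly with a low value. They report only what shows in the picture. A call takes as long as a camera call.
- find_in(query, picture): "xyz" ([x, y, z] in mm, in the coordinates of the camera as it stood for that picture, good to about 4 mm: the middle of the surface that is visible of it).
- regions_of(query, picture): "mask" (384x512 bool, what is visible of it).
- pinpoint(query, picture): "xyz" ([x, y, z] in mm, in the coordinates of the camera as it stood for that picture, good to about 4 mm: a listed point, or the origin of a listed thing).
The state is a dict: "time": time; "joint_pos": joint angles; "qd": joint speeds; "joint_efforts": joint torques, N m; "tool_pos": TCP position; "tcp_rot": TCP orientation; "ft_force": force on the tool from outside, world axes, zero at the start; "wrist_torque": the same for the moment, N m; "finger_gap": finger opening in mm; "grip_force": force on a finger pad.
Only numpy, scipy, OpenCV 4.12 (cv2) and the standard library are available. Lean on these libraries where they do the work, as an engineer would, in place of code of your own. Each camera call takes 0.05 s, during which the arm holds its last target. There are 200 camera calls.

## Task

The wheel has to be held on its stub axle. Push the wheel fully home along the axle so that the cross hole is clear, put the linchpin (the one with the ring) right down into the hole with its ring on the outer side, and swing the sprung ring down over the axle's end and the pin's tip until it snaps shut. Leave the plain pin where it stands in the block.

Things in the scene. Friction and masses are not known exactly. Their poses are not given: they have to be found in the camera images.
- axle: Fixed stub axle; its outer 36 mm is a 28 mm square bar with a 15 mm cross hole through it, 18 mm from the end face. Origin: centre of the hole's upper mouth, on the bar's upper flat (axle centre line 14 mm below along -z, 88 mm over the table). z points up out of the hole, leaning 35 degrees from vertical to the robot's left; x points level outboard along the axle (about towards the robot).
- wheel (a joint): Slide of the wheel on the axle, m: 0 = at the outer end, over the hole; 0.034 = fully home against the axle's shoulder, hole clear (tyre face then 21 mm inboard of the hole's centre). Grows inboard (-x of axle). Stays where it is left; about 4 N of friction.
- wheel_face (a point): Centre of the outer tyre face, on the axle's centre line; axes as the axle's; moves with the wheel. Grey wheel with black tyre, 116 mm diameter, 36 mm wide; its hub (42 mm diameter) stands 2 mm proud of this otherwise flat face. A grey rail, 60 mm high, on wooden bearers carries the axle behind the wheel.
- pin_grip (a point): Centre of the linchpin's flat handle, a tab 26 mm wide (x), 12 mm thick (y), 33 mm tall (z). z runs from tip to handle; the open ring sticks out to +x. Steel, 0.19 kg: 25 mm diameter collar, its underside 38 mm below this point, 13 mm shank with tapered tip 85 mm below it. Starts upright in an end hole of the block, collar resting on the block.
- pin_seat (a point): Point on the linchpin's axis at the underside of its collar (same axes as pin_grip). It comes to the axle's hole mouth when the pin is right down.
- ring (a joint): Angle of the linchpin's ring, rad: 0 = open, straight out to the pin's +x; 1.64 = shut, down along the shank, just past the tip, round the axle. Hinge axis: the pin's y, 10 mm above pin_seat. Sprung over-centre at 0.8 rad: below that it springs back open, beyond it snaps shut by itself; about 0.7 N on its far side starts it.
- ring_far (a point): Far side of the ring, 62 mm from its hinge. The ring is a round steel wire ring, 62 mm mean diameter, wire 5 mm thick; the axle's end passes through it when it shuts.
- pin_block: Pale wooden block, 70 x 160 x 62 mm (its x, y, z), fixed to the bench; origin at the centre of its underside. Three 17 mm holes in a row along its y: middle and 48 mm either side, 55 mm deep; the pins stand in the two end holes, either way round.
- clevis_top (a point): Top of the plain pin's low round head (28 mm diameter, 10 mm tall, no handle, no ring). It stands in the other end hole of the block and stays there.

How it is judged:
By the outcome, as a careful person would: the job done as asked, in the order asked, and still so for the second after the job is handed in, with the robot touching nothing.
It also fails if it takes over 61 s, if anything falls off the work surface, if the arm or the gripper's body presses on something with over 40 N, if the wrist force passes 120 N, or if a joint passes its speed limit or range.

## Working session

There is one attempt and no reset: what is moved stays moved. The work goes in short steps, Python scripts to look and compute and a tool call to move; the robot and the scene stay as the last step left them, time stands still between calls to the robot, and variables do not carry over. Pictures are saved under pics/ and viewed, at most 10 in all, crops included, and the job is handed in when it is done.

Besides the shell and the picture viewer there is one more tool, called after "Emit:" by a JSON object that holds its "op" and its "data". play_rows: Moves the arm, as the interface text tells. Its arguments: {"type":"object","properties":{"increments":{"type":"array","items":{"type":"array"}},"force":{"type":"number"}},"required":["increments"]}

```bash
mkdir -p pics; cat > h.py <<'E'
from bench import *
import numpy as np, cv2
def W(p,s): 
    M=np.array(s["world_from_camera"]); return M[:3,:3]@np.array(p)+M[:3,3]
def proj(p,s):
    M=np.linalg.inv(np.array(s["world_from_camera"])); c=M[:3,:3]@np.array(p)+M[:3,3]; u=np.array(s["intrinsics"])@c; return u[:2]/u[2]
def save(s,n): cv2.imwrite("pics/"+n,cv2.cvtColor(s["color"],cv2.COLOR_RGB2BGR))
def pts(names,s):
    for n in names:
        for d in pinpoint(n,s)[:2]:
            print(n,round(d["p"],2),W(d["xyz"],s).round(1),proj(W(d["xyz"],s),s).round())
E
cat > a.py <<'E'
from h import *
print(sense())
S=[snapshot("scene"),snapshot("top")]
for s,n in zip(S,("scene","top")):
    save(s,n+"0.png"); print(n, np.array(s["world_from_camera"]).round(2).tolist()); pts(["axle","wheel_face","pin_grip","pin_seat","ring_far","pin_block","clevis_top"],s)
E
python3 a.py
```

```text
{'time': 0.0, 'joint_pos': array([-7.99497553e+01,  7.51541449e+00,  8.53293872e+01, -2.30875765e-03,
        8.72642850e+01, -4.89173842e+00]), 'qd': array([-0.02226382, -0.00754107,  0.00241953,  0.00440548,  0.0388704 ,
        0.00691395]), 'joint_efforts': array([-3.77013748e-04, -5.69403076e+01, -5.00545692e+01, -1.52376383e-04,
        1.53876253e-02, -1.81824544e-05]), 'tool_pos': array([ 154.6255917 , -579.14481341,  230.24023711]), 'tcp_rot': array([-1.79891114e+02, -7.00465949e-03,  1.49420889e+01]), 'ft_force': array([-0.26493866, -0.15336424,  0.75769592]), 'wrist_torque': array([ 0.0373854 ,  0.01283602, -0.00166338]), 'grip_force': 0.0, 'finger_gap': 85.66020279514275}
scene [[-0.82, -0.43, 0.38, 50.87], [-0.57, 0.63, -0.53, 515.18], [-0.01, -0.65, -0.76, 984.06], [0.0, 0.0, 0.0, 1.0]]
axle 0.83 [517.7  30.7 101.1] [221. 227.]
wheel_face 0.96 [504.9  22.5  84.4] [228. 231.]
pin_grip 0.72 [ 529.4 -192.3  102.8] [271. 166.]
pin_seat 0.73 [ 522.1 -191.8   62.7] [273. 178.]
ring_far 0.52 [ 467.7 -171.5   73.3] [287. 189.]
pin_block 0.6 [ 519.9 -243.2   -2.3] [284. 183.]
clevis_top 0.63 [ 510.8 -286.5   72. ] [297. 156.]
top [[-0.01, -0.99, 0.13, 370.6], [-1.0, 0.01, 0.01, -145.51], [-0.01, -0.13, -0.99, 1133.7], [0.0, 0.0, 0.0, 1.0]]
wheel_face 0.62 [506.8  20.2  86.9] [195. 189.]
pin_grip 0.5 [ 523.5 -192.8  100.9] [291. 180.]
pin_grip 0.44 [ 472.  -176.8   71.4] [284. 205.]
pin_seat 0.61 [515.1  31.2  99.3] [189. 185.]
pin_seat 0.51 [ 525.2 -192.4   64.1] [291. 181.]
ring_far 0.45 [ 468.1 -173.    69.3] [282. 207.]
pin_block 0.64 [ 518.8 -243.7    2. ] [311. 188.]
clevis_top 0.42 [ 511.  -292.7   73.7] [336. 187.]
```

```bash
python3 -c "
import cv2
a=cv2.imread('pics/scene0.png')[110:300,150:350];b=cv2.imread('pics/top0.png')[110:300,150:350]
cv2.imwrite('pics/v0.png',cv2.hconcat([cv2.resize(x,(400,380),interpolation=2) for x in(a,b)]))
cv2.imwrite('pics/v1.png',cv2.hconcat([cv2.resize(cv2.imread('pics/%s0.png'%n),(400,300)) for n in('scene','top')]))"
```

```text
(no output)
```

View pics/v0.png

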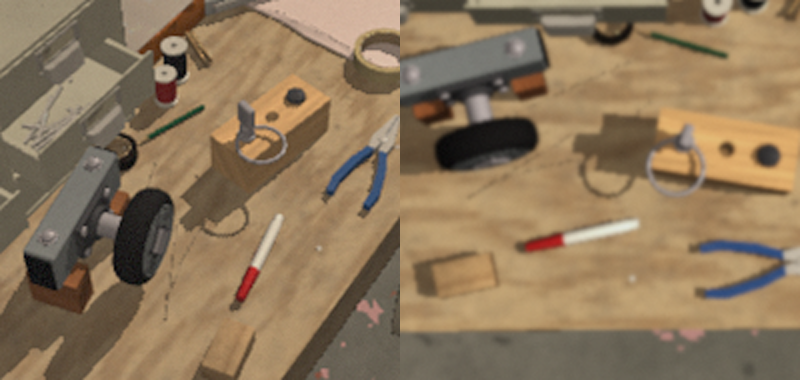

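View pics/v1.png

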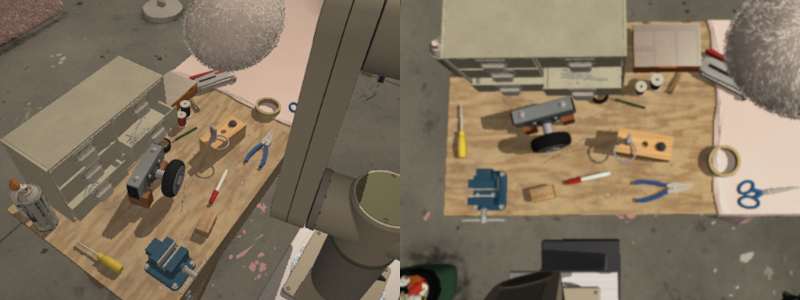

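The scene view shows the wheel (crop 145,235), with its axle pointing towards the robot, and the block with the ringed pin in its left end hole. In the top view the ring points towards the robot and slightly left (676,167). The tool can't be tilted, so the pin has to be pivoted 35° in the fingers. Next I measure the axle direction.

```bash
cat > b.py <<'E'
from h import *
for n in("top","scene"):
    s=snapshot(n)
    M=np.array(s["world_from_camera"]);K=np.array(s["intrinsics"])
    print(n); pts(["axle","wheel_face","pin_grip","ring_far","pin_seat"],s)
    r=regions_of("axle",s)
    for d in r[:2]:
        m=d["mask"].astype(np.uint8); print("axle mask",d["p"],m.sum(),cv2.boundingRect(m))
        cv2.imwrite(f"pics/m_{n}.png",m*255)
    if n=="top":
        g=cv2.cvtColor(s["color"],cv2.COLOR_RGB2HSV); 
        sub=s["color"][110:200,150:230].astype(int)
        cv2.imwrite("pics/rail.png",cv2.resize(cv2.cvtColor(s["color"][115:205,140:240],cv2.COLOR_RGB2BGR),(800,720)[:2] if 0 else (660,594),interpolation=2))
E
python3 b.py
```

```text
top
axle 0.8 [514.8  30.8  96.2] [189. 185.]
wheel_face 0.66 [504.9  23.1  90.7] [193. 190.]
pin_grip 0.7 [ 523.3 -192.7   98.2] [291. 180.]
pin_grip 0.69 [ 519.6 -243.9    1.4] [311. 187.]
ring_far 0.51 [ 472.3 -173.7   69.7] [283. 205.]
pin_seat 0.49 [ 527.9 -197.4   64.4] [293. 180.]
axle mask 0.91 1324 (167, 153, 52, 43)
scene
axle 0.88 [518.9  29.1 100.6] [221. 226.]
wheel_face 0.74 [502.3  22.5  84.8] [229. 232.]
pin_grip 0.54 [ 529.7 -191.3  100.1] [271. 167.]
ring_far 0.53 [ 468.6 -171.1   73.6] [286. 189.]
pin_seat 0.68 [ 525.9 -195.4   61.2] [273. 177.]
axle mask 0.58 1289 (194, 204, 43, 49)
```

View pics/rail.png

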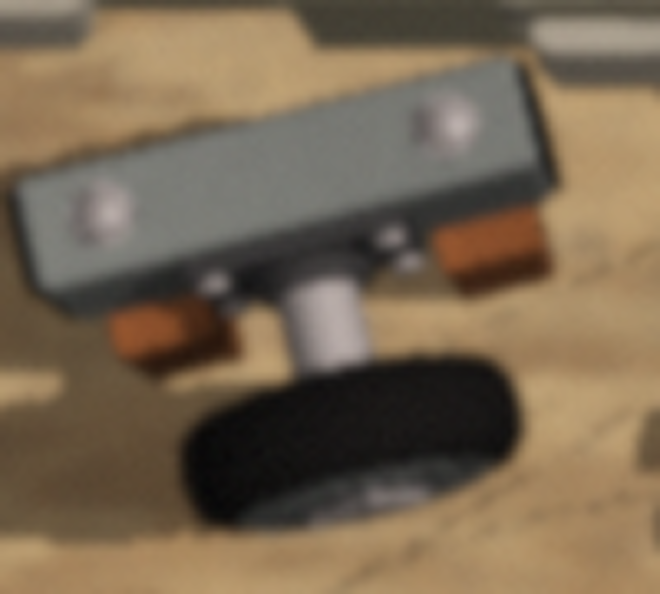

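Emit:
{"op": "play_rows", "data": {"increments": [[-1,[24.1,-25.4,0],-0.125],[-1,[27.1,-22.2,0],-0.125],[-1,[29.6,-18.7,0],-0.125],[-1,[31.7,-14.8,0],-0.125],[-1,[33.3,-10.8,0],-0.125],[-1,[34.4,-6.5,0],-0.125],[-1,[34.9,-2.1,0],-0.125],[-1,[34.9,2.2,0],-0.125],[-1,[34.4,6.6,0],-0.125],[-1,[33.3,10.8,0],-0.125],[-1,[31.7,14.8,0],-0.125],[-1,[29.6,18.7,0],-0.125]]}}

```text
time: 2.5
tool_pos: [355.9, -209.2, 231.6]
tcp_rot: [180.0, 0.0, 101.2]
ft_force: [0.6, -0.9, 0.6]
finger_gap: -0.0
grip_force: 0.0
```

Emit:
{"op": "play_rows", "data": {"increments": [[-1,[0,0,0],-0.031],[-1,[27,23.7,0],0],[-1,[27,23.7,0],0],[-1,[27,23.7,0],0],[-1,[27,23.7,0],0],[-1,[27,23.7,0],0],[-1,[27,23.7,0],0],[-1,[27,23.7,0],0],[-1,[0,0,38],0],[-1,[0,0,38],0],[-1,[0,0,37],0],[-1,[0,0,0],0]]}}

```text
time: 3.5
tool_pos: [470.4, 10.9, 110.6]
tcp_rot: [-179.3, -0.2, 102.7]
ft_force: [-1.3, 0.0, -1.4]
finger_gap: -0.0
grip_force: 0.0
```

Emit:
{"op": "play_rows", "data": {"increments": [[-1,[0,0,-4],0],[-1,[0,6,0],0],[-1,[0,6,0],0],[-1,[0,5,0],0],[-1,[0,5,0],0],[-1,[0,5,0],0],[-1,[0,5,0],0],[-1,[0,5,0],0],[-1,[0,4,0],0],[-1,[0,4,0],0],[-1,[0,2,0],0],[-1,[0,0,0],0]]}}

```text
time: 4.5
tool_pos: [522.2, 20.6, 122.1]
tcp_rot: [180.0, -0.0, 102.7]
ft_force: [-1.7, 0.2, 0.1]
finger_gap: 0.1
grip_force: 0.3
```

Emit:
{"op": "play_rows", "data": {"increments": [[-1,[0,1.5,0],0],[-1,[0,1.5,0],0],[-1,[0,1.5,0],0],[-1,[0,0,0],0],[-1,[0,0,0],0]]}}

```text
time: 4.92
tool_pos: [524.4, 21.1, 122.1]
tcp_rot: [-179.8, -0.0, 102.7]
ft_force: [-13.3, -2.5, 8.6]
finger_gap: 0.2
grip_force: 6.7
```

```bash
cat > c.py <<'E'
from h import *
import sys
st=sense(); print(st["tool_pos"].round(1),st["ft_force"].round(1))
s=snapshot("scene"); pts(["axle","wheel_face"],s)
cv2.imwrite("pics/c0.png",cv2.resize(cv2.cvtColor(s["color"][170:290,170:290],cv2.COLOR_RGB2BGR),(480,480),interpolation=2))
E
python3 c.py
```

```text
[524.4  21.1 122.1] [-13.3  -2.5   8.6]
axle 0.65 [518.5  29.7 100.4] [221. 226.]
wheel_face 0.77 [536.7  31.2  84. ] [214. 228.]
```

View pics/c0.png

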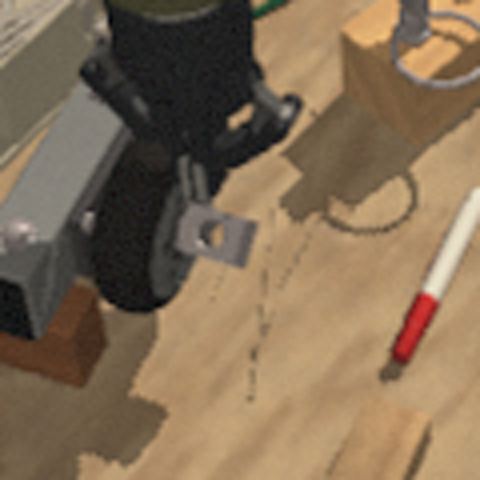

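Wheel is home: the reading rose to 13 N at a hard stop, and the picture shows the square axle end with its cross hole clear at crop (210,237). Now for the pin.

Emit:
{"op": "play_rows", "data": {"increments": [[-1,[0,-25,-10],0],[0.2,[0,0,-30],0],[0.2,[-40,-4,0],0],[0.2,[-40,-4,0],0],[0.2,[-40,-4,0],0],[0.2,[-40,-4,0],0],[0.2,[-40,-4,0],0],[0.2,[0,0,0],0.114],[0.2,[0,0,0],0.114],[0.2,[0,0,0],0.114],[0.2,[0,0,0],0.114],[0.2,[0,0,0],0.114]]}}

```text
time: 6.07
tool_pos: [526.5, -184.0, 162.3]
tcp_rot: [179.9, -0.0, 69.7]
ft_force: [1.6, 0.2, -0.2]
finger_gap: 51.1
grip_force: 0.0
```

```bash
cat > d.py <<'E'
from h import *
st=sense(); print(st["time"],st["tool_pos"].round(1),st["tcp_rot"].round(1),st["finger_gap"])
s=snapshot("top"); save(s,"t1.png"); pts(["pin_grip","pin_seat"],s); S=snapshot("scene");save(S,"s1.png"); pts(["axle","wheel_face","pin_grip","pin_seat"],S)
cv2.imwrite("pics/d0.png",cv2.resize(cv2.cvtColor(S["color"][190:260,180:280],cv2.COLOR_RGB2BGR),(800,560),interpolation=2))
E
python3 d.py
```

```text
6.0667 [ 526.5 -184.   162.3] [179.9  -0.   69.7] 51.13616162949897
pin_grip 0.61 [ 524.9 -193.    99.4] [292. 179.]
pin_seat 0.41 [ 527.9 -194.9   63.7] [292. 180.]
axle 0.71 [515.2  30.7  98.4] [221. 228.]
axle 0.31 [ 513.  -288.7   72.4] [296. 155.]
wheel_face 0.94 [532.4  32.8  87.2] [215. 228.]
pin_grip 0.57 [ 530.  -192.4  103.9] [271. 166.]
pin_seat 0.62 [ 523.6 -195.4   62.2] [274. 177.]
```

View pics/d0.png

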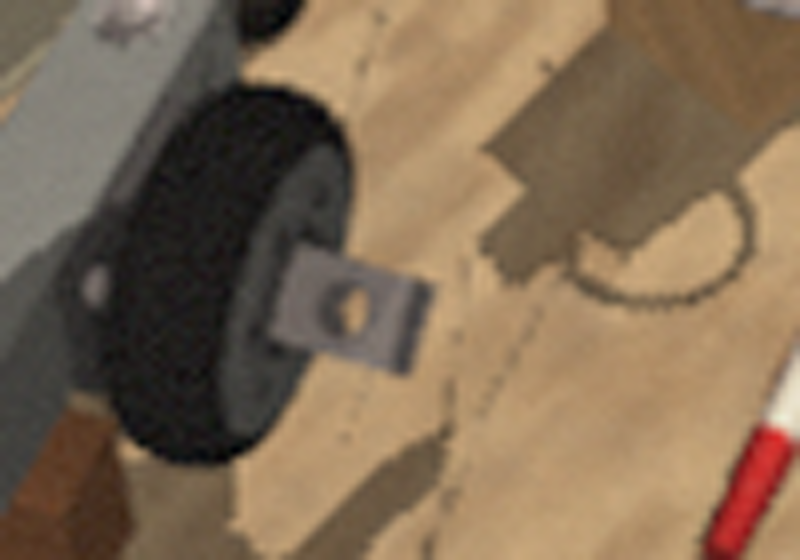

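Emit:
{"op": "play_rows", "data": {"increments": [[0.2,[-8.6,2.6,0],0],[0.2,[0,0,25],0],[0.2,[0,0,25],0],[0.2,[0,0,12],0],[0.2,[0,0,6],0],[0.2,[0,0,0],0],[-1,[0,0,0],0],[-1,[0,0,0],0],[-1,[0,0,0],0],[-1,[0,0,0],0],[-1,[0,0,0],0]], "force": 25}}

```text
time: 7.38
tool_pos: [526.5, -193.2, 96.0]
tcp_rot: [179.8, 0.0, 70.0]
ft_force: [-0.7, 0.0, 6.1]
finger_gap: 25.6
grip_force: 26.7
```

```bash
cat > e.py <<'E'
from h import *
st=sense(); print(st["time"],st["tool_pos"].round(1),st["tcp_rot"].round(1),st["finger_gap"],st["grip_force"],st["ft_force"].round(1))
S=snapshot("scene")
def ray(u,z,s=S):
    M=np.array(s["world_from_camera"]);d=M[:3,:3]@np.linalg.inv(np.array(s["intrinsics"]))@[u[0],u[1],1]; return M[:3,3]+d*(z-M[2,3])/d[2]
for u in((223.1,228.7),(231.8,230.5)): print(ray(u,99.5).round(1))
pts(["pin_grip","pin_seat","ring_far"],S)
a=cv2.resize(cv2.cvtColor(S["color"][130:210,230:310],cv2.COLOR_RGB2BGR),(560,560),interpolation=2);cv2.imwrite("pics/e0.png",a)
E
python3 e.py
```

```text
7.3833 [ 526.5 -193.2   96. ] [179.8   0.   70. ] 25.616706421299007 26.678765416145325 [-0.7  0.   6.1]
[510.2  30.9  99.5]
[490.7  23.8  99.5]
pin_grip 0.49 [ 529.7 -194.    97.5] [271. 167.]
pin_seat 0.75 [ 528.8 -193.7   60.7] [272. 177.]
```

View pics/e0.png

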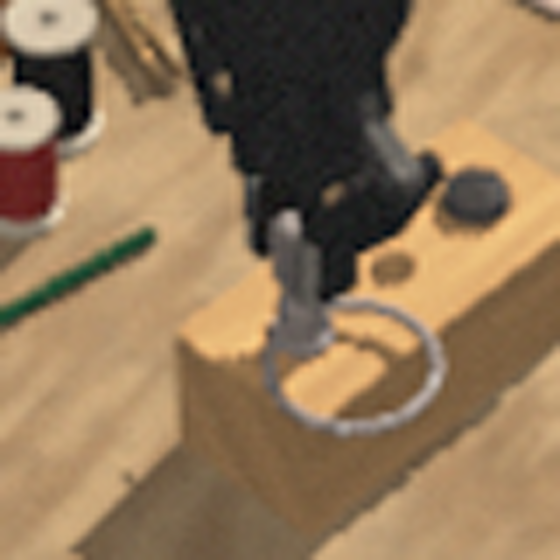

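The fingers hold the tab (gap 25.6) with the ring clear below. Next I lift until about 9 mm of the tip is left in the hole, then pull along tool +x in an arc so the pin pivots about the hole edge.

Emit:
{"op": "play_rows", "data": {"increments": [[-1,[0,0,-15],0],[-1,[0,0,-15],0],[-1,[0,0,-8],0],[-1,[0,0,0],0],[-1,[8,0,0],0],[-1,[8.5,0,0],0],[-1,[7,0,1.2],0],[-1,[7.2,0,1.5],0],[-1,[7,0,2.3],0],[-1,[6.6,0,2.8],0],[-1,[7.5,0,4.2],0],[-1,[0,0,0],0]]}}

```text
time: 8.58
tool_pos: [543.2, -142.2, 119.1]
tcp_rot: [-179.9, -0.0, 70.1]
ft_force: [0.9, -1.4, 0.2]
finger_gap: 25.4
grip_force: 25.8
```

```bash
cat > f.py <<'E'
from h import *
import sys
st=sense(); print(st["time"],st["tool_pos"].round(1),st["tcp_rot"].round(1),st["finger_gap"],st["grip_force"],st["ft_force"].round(1))
S=snapshot("scene");T=snapshot("top")
x0,y0,w=[int(v) for v in sys.argv[2:5]]; x1,y1=[int(v) for v in sys.argv[5:7]]
for s in(S,T): pts(["pin_grip","pin_seat","ring_far"],s)
c=[cv2.resize(cv2.cvtColor(s["color"][y:y+w,x:x+w],cv2.COLOR_RGB2BGR),(400,400),interpolation=2) for s,x,y in((S,x0,y0),(T,x1,y1))]
cv2.imwrite("pics/"+sys.argv[1],cv2.hconcat(c))
E
python3 f.py f0.png 220 120 90 245 130
```

```text
8.5833 [ 543.2 -142.2  119.1] [-179.9   -0.    70.1] 25.351730286025596 25.831727385520935 [ 0.9 -1.4  0.2]
pin_grip 0.76 [ 545.2 -151.1  126.2] [256. 167.]
pin_seat 0.56 [ 531.3 -169.4   97.1] [265. 173.]
ring_far 0.42 [ 475.3 -145.9  100.9] [279. 187.]
pin_grip 0.54 [ 541.2 -151.5  121.7] [272. 170.]
pin_seat 0.47 [ 537.  -169.3   98. ] [281. 174.]
ring_far 0.73 [ 513.  -294.5   79.4] [337. 185.]
ring_far 0.55 [ 477.9 -147.6  104.9] [271. 201.]
```

View pics/f0.png

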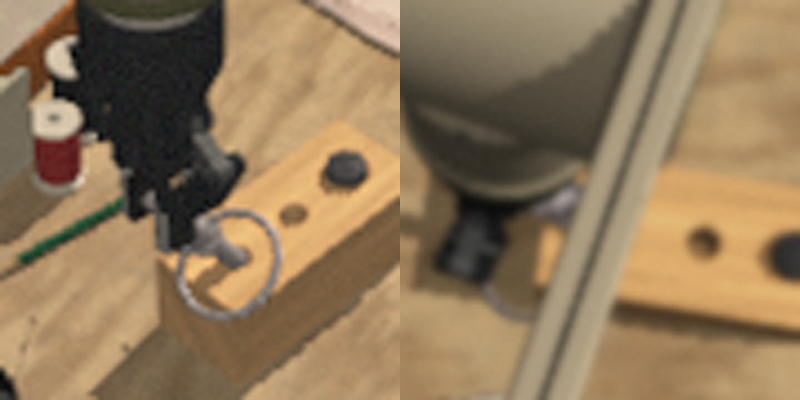

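The scene crop shows the pin tilted about 37° in the fingers, its tip still at the block hole (235,258). Now I lift it out along its axis and carry it over to the axle.

Emit:
{"op": "play_rows", "data": {"increments": [[-1,[7.5,0,-10],0],[-1,[7.5,0,-10],0],[-1,[0,0,-20],0],[-1,[0,0,-20],0],[-1,[0,0,-20],0],[-1,[0,0,0],-0.096],[-1,[0,0,0],-0.096],[-1,[0,0,0],-0.096],[-1,[0,0,0],-0.096],[-1,[0,0,0],-0.096],[-1,[0,0,0],-0.096],[-1,[0,0,0],0]]}}

```text
time: 9.98
tool_pos: [549.0, -129.3, 201.8]
tcp_rot: [179.9, 0.0, 103.3]
ft_force: [0.4, 0.1, -1.3]
finger_gap: 25.6
grip_force: 25.7
```

Emit:
{"op": "play_rows", "data": {"increments": [[-1,[12,0,0],0],[-1,[22,0,0],0],[-1,[28,0,0],0],[-1,[28,0,0],0],[-1,[28,0,0],0],[-1,[28,1,0],0],[-1,[28,1,0],0],[-1,[25,0,0],0],[-1,[17,0,0],0],[-1,[10,0,0],0],[-1,[0,0,0],0],[-1,[0,0,0],0]]}}

```text
time: 10.98
tool_pos: [499.5, 91.1, 200.7]
tcp_rot: [180.0, 0.0, 103.0]
ft_force: [1.4, -0.3, -2.1]
finger_gap: 25.5
grip_force: 25.7
```

```bash
python3 f.py g0.png 165 160 90 135 120
```

```text
10.9833 [499.5  91.1 200.7] [180.   0. 103.] 25.52699766743926 25.730980932712555 [ 1.4 -0.3 -2.1]
pin_grip 0.52 [506.7  82.8 205.5] [205. 215.]
pin_seat 0.67 [507.5  63.9 174. ] [212. 219.]
ring_far 0.46 [444.5  50.8 182.8] [239. 225.]
pin_grip 0.94 [498.8  81.  208.3] [154. 185.]
pin_seat 0.78 [508.7  58.6 177.7] [168. 183.]
ring_far 0.66 [448.9  49.  180.9] [172. 212.]
ring_far 0.58 [501.5  82.5 208.5] [153. 184.]
```

View pics/g0.png

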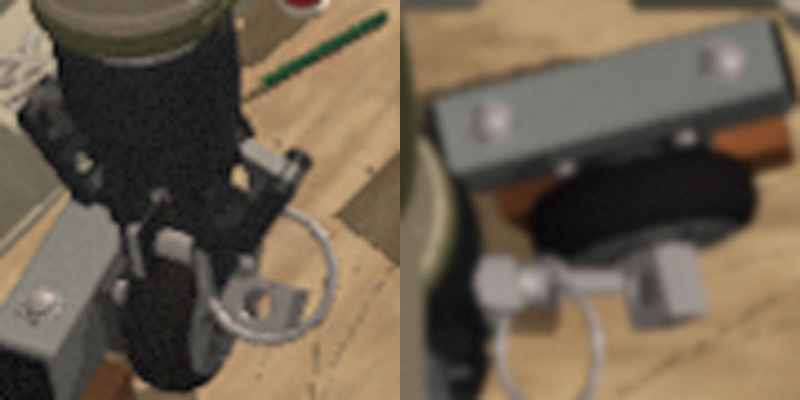

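Both pictures show the pin leaning correctly with its ring outboard, the tip at top crop (625,285), just short of the hole. Next I come down to just above the mouth and check again.

Emit:
{"op": "play_rows", "data": {"increments": [[-1,[0,2,10],0],[-1,[0,0,10],0],[-1,[0,0,8],0],[-1,[-3,0,4],0],[-1,[0,0,0],0],[-1,[0,0,0],0]]}}

```text
time: 11.88
tool_pos: [501.7, 88.1, 167.6]
tcp_rot: [-179.9, -0.0, 103.0]
ft_force: [0.1, 0.2, -2.0]
finger_gap: 25.5
grip_force: 25.7
```

```bash
python3 f.py h0.png 190 195 60 160 155
```

```text
11.8833 [501.7  88.1 167.6] [-179.9   -0.   103. ] 25.457449330631576 25.694836378097534 [ 0.1  0.2 -2. ]
pin_grip 0.67 [510.2  78.  173.7] [207. 222.]
pin_seat 0.62 [508.2  56.9 141.1] [215. 226.]
ring_far 0.65 [445.4  47.9 150.7] [240. 233.]
ring_far 0.61 [508.2  77.4 175. ] [208. 222.]
pin_grip 0.57 [503.   79.9 175.4] [158. 186.]
pin_seat 0.85 [512.3  58.5 143. ] [172. 183.]
ring_far 0.66 [450.1  48.2 149.1] [176. 213.]
```

View pics/h0.png

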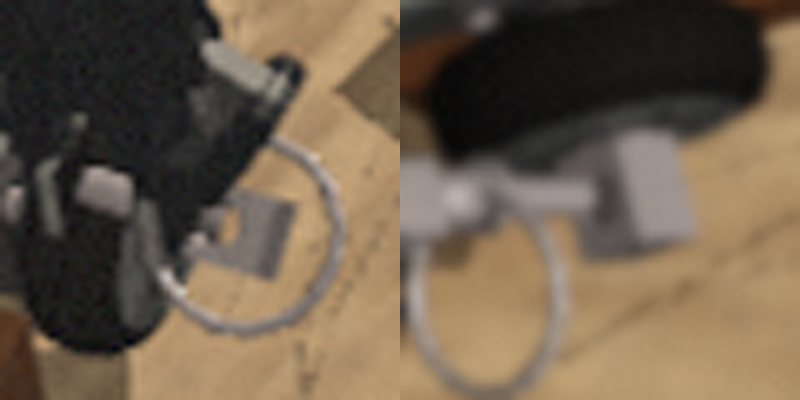

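The top crop shows the tip (590,195) right beside the hole (606,203) and nearly in line with it. I'll check this against projections.

```bash
cat > k.py <<'E'
from h import *
ax=np.array([.974,.225,0]);la=np.array([-.225,.974,0]);up=np.array([0,0,1.])
st=sense();t=st["tool_pos"]
S=snapshot("scene");T=snapshot("top")
for th in(35,38):
    z=la*np.sin(np.radians(th))+up*np.cos(np.radians(th))
    P=t+up*11; seat=P-46*z; tip=P-93*z
    print(th,"tip",tip.round(1),"A,L",(tip@ax).round(1),(tip@la).round(1))
    for s in(S,T): print("  grip",proj(P-8*z,s).round(1),"seat",proj(seat,s).round(1),"tip",proj(tip,s).round(1),"tip+10",proj(tip-10*z,s).round(1))
z=la*np.sin(np.radians(35))+up*np.cos(np.radians(35))
for A,L in((509,-87),(504,-85)):
    m=A*ax+L*la+99.5*up; c=m-14*z
    print(A,L,[proj(m,s).round(1).tolist() for s in(S,T)],"end corners",[proj(m-18*ax+k*(np.cross(z,ax))*14,s).round(1).tolist() for s in (S,T) for k in(-1,1)])
c=[cv2.resize(cv2.cvtColor(s["color"][y:y+60,x:x+60],cv2.COLOR_RGB2BGR),(400,400),interpolation=2) for s,x,y in((S,190,195),(T,160,155))]
E
python3 k.py
```

```text
35 tip [514.2  36.4 103.4] A,L 509.1 -80.3
  grip [207.6 226. ] seat [213.4 227.1] tip [220.1 228.5] tip+10 [221.4 228.7]
  grip [156.4 185.6] seat [170.1 185.2] tip [185.9 184.7] tip+10 [189.1 184.6]
38 tip [515.1  32.6 106.3] A,L 509.1 -84.2
  grip [207.7 225.8] seat [213.8 226.1] tip [220.7 226.4] tip+10 [222.1 226.5]
  grip [156.6 185.5] seat [170.9 184.9] tip [187.5 184.1] tip+10 [190.8 184. ]
509 -87 [[221.6, 227.4], [189.3, 184.4]] end corners [[230.6, 223.8], [226.9, 235.5], [195.6, 190.7], [186.5, 194.1]]
504 -85 [[223.2, 228.6], [188.9, 186.9]] end corners [[232.3, 225.1], [228.6, 236.9], [195.2, 193.2], [186.1, 196.5]]
```

Emit:
{"op": "play_rows", "data": {"increments": [[-1,[0,-1.5,0],0],[-1,[-1.7,0,2.5],0],[-1,[-1.7,0,2.5],0],[-1,[-1.7,0,2.5],0],[-1,[0,0,0],0],[-1,[0,0,0],0]]}}

```text
time: 12.88
tool_pos: [501.5, 82.8, 160.4]
tcp_rot: [-180.0, -0.0, 103.0]
ft_force: [0.6, -0.5, -1.3]
finger_gap: 25.3
grip_force: 25.7
```

Emit:
{"op": "play_rows", "data": {"increments": [[-1,[-1.7,0,2.5],0],[-1,[-1.7,0,2.5],0],[-1,[0,0,0],0],[-1,[0,0,0],0]]}}

```text
time: 13.22
tool_pos: [502.4, 79.6, 155.5]
tcp_rot: [-180.0, -0.0, 103.0]
ft_force: [-0.9, 0.0, -1.3]
finger_gap: 25.3
grip_force: 25.7
```

Emit:
{"op": "play_rows", "data": {"increments": [[-1,[-1.7,0,2.5],0],[-1,[-1.7,0,2.5],0],[-1,[-1.7,0,2.5],0],[-1,[0,0,0],0],[-1,[0,0,0],0]]}}

```text
time: 13.63
tool_pos: [503.5, 74.6, 147.9]
tcp_rot: [-180.0, -0.0, 103.0]
ft_force: [0.7, 0.2, -1.2]
finger_gap: 25.4
grip_force: 25.7
```

```bash
cat > l.py <<'E'
from h import *
st=sense();print(st["tool_pos"].round(1),st["ft_force"].round(1),st["wrist_torque"].round(2))
for n in("scene","top"):
    s=snapshot(n); pts(["axle","pin_grip","pin_seat","ring_far"],s); save(s,f"l_{n}_{st['time']:.1f}.png")
E
python3 l.py
```

```text
[503.5  74.6 147.9] [ 0.7  0.2 -1.2] [ 0.03  0.02 -0.01]
axle 0.69 [519.6  29.9 100.7] [220. 226.]
pin_grip 0.73 [509.4  66.9 154. ] [211. 225.]
pin_grip 0.19 [446.1  32.7 130.6] [245. 234.]
pin_seat 0.66 [512.   46.8 124.1] [217. 226.]
ring_far 0.56 [448.1  34.7 129.1] [244. 235.]
axle 0.69 [514.9  26.3  94.8] [191. 185.]
pin_grip 0.58 [505.5  66.1 157.8] [167. 185.]
pin_grip 0.57 [515.8  27.8  97.7] [190. 184.]
pin_seat 0.79 [510.   46.8 125.5] [179. 185.]
pin_seat 0.25 [516.   30.3  99.7] [189. 184.]
ring_far 0.61 [448.7  34.1 126.4] [185. 214.]
```

Emit:
{"op": "play_rows", "data": {"increments": [[-1,[-1.7,0,2.5],0],[-1,[-1.7,0,2.5],0],[-1,[-1.7,0,2.5],0],[-1,[-1.7,0,2.5],0],[-1,[0,0,0],0],[-1,[0,0,0],0]]}}

```text
time: 14.63
tool_pos: [505.0, 67.9, 137.9]
tcp_rot: [-180.0, -0.0, 103.0]
ft_force: [-0.9, 0.5, -0.5]
finger_gap: 25.5
grip_force: 25.7
```

Emit:
{"op": "play_rows", "data": {"increments": [[0.0,[0,0,0],0],[0.0,[0,0,0],0],[0.0,[0,0,0],0],[0.0,[0,0,-10],0],[0.0,[0,0,-20],0],[0.0,[0,0,-20],0],[-1,[0,0,0],0],[-1,[0,0,0],0],[-1,[0,0,0],0]]}}

```text
time: 15.38
tool_pos: [505.3, 68.1, 188.6]
tcp_rot: [180.0, 0.0, 103.0]
ft_force: [-0.1, 0.9, -0.8]
finger_gap: 6.8
grip_force: 0.0
```

```bash
python3 l.py
```

```text
[505.3  68.1 188.6] [-0.1  0.9 -0.8] [-0.06  0.01  0.03]
axle 0.91 [519.3  32.8  99.3] [219. 228.]
pin_grip 0.67 [509.3  55.4 126.8] [216. 229.]
pin_seat 0.61 [513.1  35.  103.1] [221. 228.]
ring_far 0.68 [ 513.5 -286.4   71.1] [296. 156.]
axle 0.7 [515.3  33.2  96.5] [188. 185.]
pin_grip 0.79 [506.4  58.3 129. ] [173. 187.]
pin_seat 0.94 [512.7  35.  103.2] [187. 185.]
ring_far 0.65 [450.8  37.5  91.3] [186. 214.]
```

```bash
cat > fit.py <<'E'
from h import *
from scipy.optimize import minimize
st=sense();print(st["time"],st["tool_pos"].round(1),st["ft_force"].round(1))
A0=np.array([.974,.225,0]);la=np.array([-.225,.974,0]);up=np.array([0,0,1.]);z=la*np.sin(np.radians(35))+up*np.cos(np.radians(35))
X=-A0; Y=np.cross(z,X); M0=508*A0-87*la+99.5*up
V=[]
for n in("scene","top"):
    s=snapshot(n); save(s,f"fit_{n}_{st['time']:.1f}.png"); pts(["pin_grip","pin_seat","ring_far"],s); r=regions_of("ring",s)
    if r: m=r[0]["mask"]; print(n,r[0]["p"],m.sum(),[int(v) for v in cv2.boundingRect(m.astype(np.uint8))]); V.append((s,m,n))
def ringpts(phi,d,q,t):
    x=np.cos(phi)*X+np.sin(phi)*Y; y=np.cross(z,x); h=M0+(10+d)*z+t[0]*A0+t[1]*la
    u=np.cos(q)*x-np.sin(q)*z; a=np.linspace(0,2*np.pi,72)
    return h+31*u+31*(np.cos(a)[:,None]*u+np.sin(a)[:,None]*y)
from scipy.ndimage import distance_transform_edt as dt
D=[(s,dt(~m),m,np.argwhere(m)[:,::-1]) for s,m,n in V]
def cost(p):
    R=ringpts(p[0],p[1],p[2],p[3:5]); c=((p[1]/6)**2*0.3+(p[3]**2+p[4]**2)/9)
    for s,d,m,pix in D:
        uv=np.array([proj(r,s) for r in R]); i=np.clip(uv.round().astype(int),0,[511,383])
        c+=np.minimum(d[i[:,1],i[:,0]],12).mean()
        # mask pixels near the ring
        c+=np.minimum(np.min(np.linalg.norm(pix[:,None]-uv[None],axis=2),1),4).mean()
    return c
best=min((minimize(cost,[f,3,q,0,0],method="Nelder-Mead",options=dict(maxiter=250,initial_simplex=np.array([[f,3,q,0,0]]+[[f+.2*(k==0),3+4*(k==1),q+.2*(k==2),2*(k==3),2*(k==4)] for k in range(5)]))) for f in(-.5,0,.5) for q in (0,1.6)),key=lambda r:r.fun)
print("phi,d,q,shift",best.x.round(2),best.fun.round(2)," far",(ringpts(*best.x[:3],best.x[3:5])[0]).round(1))
E
python3 fit.py
```

```text
15.8833 [505.1  68.1 188.1] [-0.   0.3 -0.2]
pin_seat 0.51 [511.9  36.4  99.5] [221. 230.]
ring_far 0.56 [449.9  35.6  90.5] [243. 245.]
scene 0.58 130 [219, 223, 29, 29]
pin_grip 0.65 [454.2  38.7  92.5] [185. 213.]
pin_grip 0.58 [507.5  57.  130.2] [174. 186.]
pin_seat 0.84 [514.2  31.   99.9] [189. 185.]
ring_far 0.5 [455.2  37.9  89.2] [186. 212.]
ring_far 0.32 [514.6  29.4  96.3] [190. 185.]
phi,d,q,shift [-0.42 -2.39  0.25 -0.51 -0.2 ] 2.44  far [457.   32.1  79.1]
```

Emit:
{"op": "play_rows", "data": {"increments": [[-1,[-8.5,0.5,0],0],[-1,[0,0,15],0],[-1,[0,0,12],0],[-1,[0,0,8],0],[-1,[0,0,0],0],[-1,[-0.9,0,1.3],0],[-1,[-0.9,0,1.3],0],[-1,[-0.9,0,1.3],0],[-1,[0,0,0],0]]}}

```text
time: 17.13
tool_pos: [508.5, 57.2, 149.7]
tcp_rot: [180.0, 0.0, 103.0]
ft_force: [-0.5, -0.4, -0.8]
finger_gap: 0.2
grip_force: 0.0
```

Emit:
{"op": "play_rows", "data": {"increments": [[-1,[-0.7,0,1],0],[-1,[-0.7,0,1],0],[-1,[-0.7,0,1],0],[-1,[-0.7,0,1],0],[-1,[0,0,0],0],[-1,[0,0,0],0]]}}

```text
time: 17.63
tool_pos: [510.3, 55.1, 147.1]
tcp_rot: [179.8, -0.0, 103.0]
ft_force: [0.7, 3.4, 7.5]
finger_gap: -0.3
grip_force: 3.4
```

Emit:
{"op": "play_rows", "data": {"increments": [[-1,[-0.7,0,1],0],[-1,[-0.5,0,0.7],0],[-1,[0,0,0],0],[-1,[0,0,0],0]]}}

```text
time: 17.97
tool_pos: [511.7, 54.4, 146.9]
tcp_rot: [179.6, -0.0, 103.0]
ft_force: [0.6, 4.9, 13.9]
finger_gap: 0.1
grip_force: 6.5
```

```bash
python3 fit.py
```

```text
17.9667 [511.7  54.4 146.9] [ 0.6  4.9 13.9]
pin_grip 0.81 [511.9  55.3 131.8] [215. 227.]
pin_seat 0.75 [512.4  33.7  97.6] [222. 230.]
ring_far 0.52 [449.9  39.1  93.2] [242. 245.]
scene 0.71 58 [219, 222, 27, 26]
pin_grip 0.77 [509.5  53.1 128.7] [176. 185.]
pin_seat 0.65 [512.6  32.   99.4] [188. 186.]
ring_far 0.64 [453.8  35.4  93.3] [187. 213.]
top 0.43 127 [177, 186, 20, 29]
phi,d,q,shift [-0.32 -0.86 -0.05 -0.55  0.81] 8.2  far [451.2  39.8  98.4]
```

Emit:
{"op": "play_rows", "data": {"increments": [[0,[0,0,-15],0],[0,[5,-2.5,-12],0],[0,[10,0,0],0],[0,[0,0,0],0],[0,[0,0,15],0],[0,[0,0,14],0],[0,[0,0,8],0],[0,[0,0,0],0],[-1,[0,0,0],0],[-1,[0,0,0],0],[-1,[0,0,0],0],[-1,[0,0,0],0]], "force": 20}}

```text
time: 19.47
tool_pos: [503.6, 67.4, 134.2]
tcp_rot: [180.0, 0.0, 103.0]
ft_force: [-0.5, -0.1, -1.9]
finger_gap: 26.6
grip_force: 19.7
```

```bash
python3 fit.py
```

```text
19.4667 [503.6  67.4 134.2] [-0.5 -0.1 -1.9]
pin_grip 0.55 [510.8  55.5 132.7] [215. 227.]
pin_seat 0.54 [513.7  32.9  97.5] [221. 229.]
ring_far 0.69 [452.   36.4  93.8] [242. 244.]
ring_far 0.31 [520.   29.8 101.4] [220. 226.]
scene 0.48 114 [218, 223, 27, 29]
pin_grip 0.89 [509.9  55.6 131.7] [174. 185.]
pin_seat 0.9 [513.9  33.4  99.8] [188. 185.]
ring_far 0.45 [452.6  37.   89.3] [186. 214.]
phi,d,q,shift [-0.44 -2.1   0.3  -0.48 -0.18] 2.78  far [458.5  31.8  76.4]
```

The tab corner jammed in the pads, so the pin is still turned about 20° on its axis, ring low on the left. I release it and push the ring round from its left side with closed fingers.

Emit:
{"op": "play_rows", "data": {"increments": [[0,[0,0,0],0],[0,[0,0,0],0],[0,[0,0,-18],0],[0,[0,0,-20],0],[-1,[0,0,-18],0],[-1,[12,-29,0],0],[-1,[12,-29,0],0],[-1,[0,0,0],0],[-1,[0,0,30],0],[-1,[0,0,35],0],[-1,[0,0,35],0],[-1,[0,0,10],0]]}}

```text
time: 20.97
tool_pos: [437.9, 77.6, 74.8]
tcp_rot: [-179.6, -0.1, 103.0]
ft_force: [-1.2, -0.9, -0.9]
finger_gap: -0.4
grip_force: 0.0
```

```bash
python3 fit.py
```

```text
20.9667 [437.9  77.6  74.8] [-1.2 -0.9 -0.9]
pin_grip 0.55 [501.   57.5 126.9] [174. 190.]
pin_grip 0.22 [514.5  30.   99.1] [189. 185.]
pin_seat 0.82 [513.8  32.7 101.2] [188. 185.]
ring_far 0.7 [452.   37.4  88.7] [186. 214.]
top 0.62 138 [174, 187, 23, 27]
phi,d,q,shift [-0.45  0.8   0.07 -0.21  0.09] 1.85  far [454.   42.1  89.5]
```

Emit:
{"op": "play_rows", "data": {"increments": [[-1,[-4,0,-2],0],[-1,[-4,0,0],0],[-1,[-3,0,0],0],[-1,[-3,0,0],0],[-1,[-3,0,0],0],[-1,[-3,0,0],0],[-1,[-2,0,0],0],[-1,[0,0,0],0]]}}

```text
time: 22.13
tool_pos: [446.0, 56.0, 81.4]
tcp_rot: [-179.9, -0.0, 103.0]
ft_force: [-1.6, 0.9, -0.0]
finger_gap: 0.3
grip_force: 0.8
```

```bash
python3 fit.py
```

```text
22.1333 [446.   56.   81.4] [-1.6  0.9 -0. ]
pin_grip 0.47 [510.8  54.  126.3] [216. 228.]
pin_seat 0.36 [513.5  35.   98.5] [221. 230.]
scene 0.5 828 [193, 200, 25, 48]
pin_grip 0.76 [503.8  54.8 130.3] [175. 188.]
ring_far 0.54 [455.5  37.3  91.7] [186. 212.]
ring_far 0.42 [513.8  28.9  95.6] [190. 185.]
phi,d,q,shift [0.24 0.91 3.07 0.14 0.29] 4.17  far [569.5  58.7  96.6]
```

Emit:
{"op": "play_rows", "data": {"increments": [[-1,[0,0,-15],0],[-1,[0,0,-15],0],[-1,[14,-5,0],0],[-1,[14,0,0],0],[-1,[0,0,0],0],[-1,[0,0,15],0],[-1,[0,0,15],0],[-1,[0,0,9],0],[-1,[0,0,0],0],[-1,[0,0,0],0]]}}

```text
time: 23.47
tool_pos: [434.9, 82.2, 72.4]
tcp_rot: [-179.9, -0.0, 103.0]
ft_force: [0.1, -0.1, 0.0]
finger_gap: -0.2
grip_force: 0.0
```

```bash
python3 fit.py
```

```text
23.4667 [434.9  82.2  72.4] [ 0.1 -0.1  0. ]
pin_grip 0.55 [505.7  56.8 130. ] [174. 187.]
pin_seat 0.55 [516.5  35.9 104.4] [186. 184.]
ring_far 0.59 [453.3  41.6  88.3] [184. 213.]
phi,d,q,shift [-0.46  0.    0.2  -0.    0.  ] 0.0  far [456.6  37.6  82.4]
```

Emit:
{"op": "play_rows", "data": {"increments": [[-1,[-6,0,0],0],[-1,[-5,0,0],0],[-1,[-3,0,0],0],[-1,[-3,0,0],0],[-1,[-3,0,0],0],[-1,[-3,0,0],0],[-1,[-3,0,0],0],[-1,[-2,0,0],0],[-1,[0,0,0],0],[-1,[0,0,0],0]]}}

```text
time: 24.8
tool_pos: [441.2, 55.2, 72.5]
tcp_rot: [-180.0, -0.0, 103.0]
ft_force: [-0.8, 0.7, -0.2]
finger_gap: -0.1
grip_force: 0.6
```

```bash
cat > v.py <<'E'
from h import *
import sys
S=snapshot("scene");T=snapshot("top");w=75
c=[cv2.resize(cv2.cvtColor(s["color"][y:y+w,x:x+w],cv2.COLOR_RGB2BGR),(400,400),interpolation=2) for s,x,y in((S,190,190),(T,150,165))]
cv2.imwrite("pics/"+sys.argv[1],cv2.hconcat(c))
E
python3 fit.py; python3 v.py i0.png
```

```text
24.8 [441.2  55.2  72.5] [-0.8  0.7 -0.2]
pin_grip 0.46 [509.1  57.5 132.2] [215. 228.]
pin_seat 0.45 [512.9  33.9 101.4] [221. 229.]
scene 0.39 39 [219, 240, 15, 12]
pin_grip 0.68 [505.   54.9 127.6] [175. 188.]
pin_grip 0.34 [ 514.3 -295.3   72.2] [337. 185.]
pin_seat 0.59 [516.1  32.3  99.8] [188. 184.]
ring_far 0.63 [453.   39.1  89.6] [185. 213.]
top 0.45 8 [190, 189, 5, 8]
phi,d,q,shift [-1.08 -4.01  0.85 -0.65 -0.24] 16.93  far [493.8  30.9  45.5]
```

View pics/i0.png

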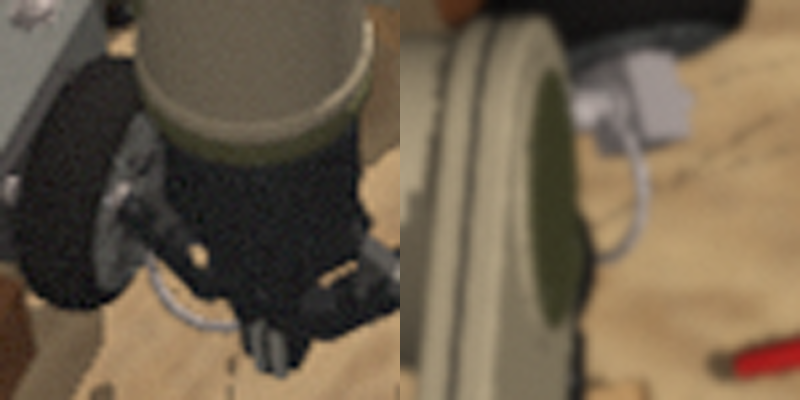

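Last picture: the fingers touch the ring at its far left (scene crop 265,345), and the top crop shows the ring's right side bulging at (648,190). I compare that with the model.

```bash
cat > r.py <<'E'
from h import *
A0=np.array([.974,.225,0]);la=np.array([-.225,.974,0]);up=np.array([0,0,1.]);z=la*np.sin(np.radians(35))+up*np.cos(np.radians(35))
X=-A0; Y=np.cross(z,X); M0=508*A0-87*la+99.5*up
def rp(phi,q):
    x=np.cos(phi)*X+np.sin(phi)*Y; y=np.cross(z,x); u=np.cos(q)*x-np.sin(q)*z; a=np.linspace(0,2*np.pi,72,endpoint=False)
    return M0+10*z+31*u+31*(np.cos(a)[:,None]*u+np.sin(a)[:,None]*y)
T=snapshot("top")
if __name__=="__main__":
  for phi in(-.5,-.4,-.3,-.2,-.1,0,.1):
    for q in (0,.2):
      R=rp(phi,q);uv=np.array([proj(p,T) for p in R]); i=uv[:,0].argmax(); j=uv[:,1].argmax()
      print(phi,q,"right",uv[i].round(1),"bottom",uv[j].round(1),"far AL",(R[0]@A0).round(),(R[0]@la).round(),R[0][2].round())
E
python3 r.py
```

```text
-0.5 0 right [194.6 199.9] bottom [184.6 213.1] far AL 453.0 -57.0 91.0
-0.5 0.2 right [196.4 202. ] bottom [188.6 212.2] far AL 454.0 -64.0 81.0
-0.4 0 right [195.7 200. ] bottom [185.8 213.4] far AL 451.0 -61.0 94.0
-0.4 0.2 right [197.6 202. ] bottom [189.7 212.5] far AL 452.0 -69.0 84.0
-0.3 0 right [196.7 200. ] bottom [186.9 213.6] far AL 448.0 -66.0 97.0
-0.3 0.2 right [198.9 202. ] bottom [190.9 212.6] far AL 450.0 -74.0 87.0
-0.2 0 right [197.8 199.8] bottom [188.1 213.6] far AL 447.0 -71.0 101.0
-0.2 0.2 right [200.1 201.7] bottom [192.  212.6] far AL 448.0 -78.0 91.0
-0.1 0 right [198.9 199.4] bottom [188.4 213.5] far AL 446.0 -76.0 104.0
-0.1 0.2 right [201.3 201.4] bottom [192.2 212.5] far AL 447.0 -83.0 94.0
0 0 right [200.  198.9] bottom [189.5 213.2] far AL 446.0 -81.0 108.0
0 0.2 right [202.5 200.9] bottom [193.3 212.3] far AL 447.0 -88.0 98.0
0.1 0 right [201.  198.3] bottom [190.7 212.8] far AL 446.0 -86.0 111.0
0.1 0.2 right [203.7 200.2] bottom [194.3 211.9] far AL 447.0 -93.0 101.0
```

Emit:
{"op": "play_rows", "data": {"increments": [[-1,[-2,0,0],0],[-1,[-2,0,0],0],[-1,[-2,0,0],0],[-1,[0,0,0],0],[-1,[3,0,0],0],[-1,[12,-5,0],0],[-1,[15,-10,-10],0],[-1,[0,0,-35],0],[-1,[0,0,-35],0],[-1,[0,0,0],0]]}}

```text
time: 26.28
tool_pos: [425.0, 76.5, 160.0]
tcp_rot: [179.4, 0.1, 103.1]
ft_force: [1.9, -0.1, 1.2]
finger_gap: -0.0
grip_force: 0.0
```

```bash
python3 fit.py
```

```text
26.2833 [425.   76.5 160. ] [ 1.9 -0.1  1.2]
pin_grip 0.72 [508.9  54.5 130.4] [216. 228.]
pin_seat 0.47 [514.   34.4  97.5] [221. 229.]
ring_far 0.62 [451.3  42.   85.9] [241. 247.]
pin_grip 0.7 [503.9  58.9 127.5] [173. 188.]
pin_seat 0.56 [515.4  33.9 100.6] [187. 184.]
pin_seat 0.47 [453.8  42.   87.6] [184. 213.]
ring_far 0.7 [454.8  41.2  86.3] [185. 213.]
top 0.43 98 [175, 186, 21, 28]
phi,d,q,shift [-0.45  2.24  0.07 -0.16  0.44] 2.79  far [453.9  43.4  90.6]
```

Pushing the ring aside doesn't last: it sags back to about 25° each time. The clearances still allow it to shut from there. I'll press it down with the inboard finger of the open gripper, which keeps the gripper body away from the handle.

Emit:
{"op": "play_rows", "data": {"increments": [[1,[-19.5,-16.5,0],0],[1,[-19.5,-16.5,0],0],[1,[0,0,0],0],[1,[0,0,20],0],[1,[0,0,20],0],[1,[0,0,13],0],[1,[0,0,0],0],[1,[0,0,0],0],[1,[0,0,0],0]]}}

```text
time: 27.53
tool_pos: [398.6, 29.9, 100.5]
tcp_rot: [180.0, 0.0, 103.0]
ft_force: [0.7, 0.8, 0.7]
finger_gap: 85.8
grip_force: 0.0
```

```bash
cat > w.py <<'E'
from h import *
st=sense();t=st["tool_pos"];print(st["time"],t.round(1),"A",round(t@[.974,.225,0],1),"L",round(t@[-.225,.974,0],1),st["finger_gap"],st["ft_force"].round(1))
for n in("scene","top"):
    s=snapshot(n); save(s,f"w_{n}_{st['time']:.1f}.png"); pts(["pin_grip","pin_seat","ring_far"],s)
    for d in pinpoint("ring_far",s)[:2]:
        p=W(d["xyz"],s); print("   far A,L,z",round(p@[.974,.225,0],1),round(p@[-.225,.974,0],1),p[2].round(1))
E
python3 w.py
```

```text
27.5333 [398.6  29.9 100.5] A 395.0 L -60.6 85.81371745890044 [0.7 0.8 0.7]
pin_grip 0.74 [510.8  55.7 127.2] [215. 229.]
pin_seat 0.8 [511.6  33.   97.6] [222. 230.]
ring_far 0.45 [450.2  42.2  89.3] [242. 247.]
   far A,L,z 448.0 -60.2 89.3
pin_grip 0.59 [504.9  56.7 129.1] [174. 188.]
pin_seat 0.74 [518.6  31.6 104.6] [188. 183.]
```

Emit:
{"op": "play_rows", "data": {"increments": [[1,[0,4,6],0],[1,[0,0,6],0],[1,[-3.5,0.5,4.5],0],[1,[-3.5,0.5,4.5],0],[1,[-3.5,0.5,4.5],0],[1,[-4,1.5,4.5],0],[1,[-4,1.5,4.5],0],[1,[0,0,0],0]]}}

```text
time: 28.7
tool_pos: [410.2, 13.0, 64.1]
tcp_rot: [-179.9, -0.0, 103.0]
ft_force: [-0.2, -0.0, -0.4]
finger_gap: 85.5
grip_force: 0.2
```

```bash
python3 w.py
```

```text
28.7 [410.2  13.   64.1] A 402.5 L -79.7 85.54124078497966 [-0.2 -0.  -0.4]
pin_grip 0.59 [507.6  53.6 129.7] [217. 228.]
pin_seat 0.75 [510.6  35.3 100.2] [222. 230.]
ring_far 0.68 [463.3  23.3  68.4] [242. 244.]
   far A,L,z 456.5 -81.5 68.4
pin_grip 0.64 [506.9  56.9 129.5] [174. 187.]
pin_seat 0.87 [513.7  31.9 101. ] [188. 185.]
```

Emit:
{"op": "play_rows", "data": {"increments": [[1,[-4,2,4.5],0],[1,[-4,3.5,3.5],0],[1,[-4,3.5,3.5],0],[1,[-4,3.5,3.5],0],[1,[-3,2,3],0],[1,[0,0,0],0]]}}

```text
time: 29.7
tool_pos: [429.3, -2.1, 46.6]
tcp_rot: [-180.0, -0.0, 103.0]
ft_force: [0.7, 0.5, -0.0]
finger_gap: 85.3
grip_force: 0.4
```

```bash
python3 w.py
```

```text
29.7 [429.3  -2.1  46.6] A 417.6 L -98.7 85.32650643240542 [ 0.7  0.5 -0. ]
pin_grip 0.56 [512.1  54.2 127.4] [215. 228.]
pin_seat 0.54 [514.3  31.9  99.7] [221. 228.]
ring_far 0.39 [524.1   2.2  58.9] [227. 228.]
   far A,L,z 511.0 -115.8 58.9
pin_grip 0.51 [506.7  52.  126.9] [177. 187.]
pin_seat 0.46 [515.4  31.4 100.7] [188. 184.]
```

The ring has snapped shut: its far side is at A=511, L=-116, z=59, as expected. I back away and verify.

Emit:
{"op": "play_rows", "data": {"increments": [[1,[0,-12,0],0],[1,[0,-14,0],0],[1,[0,0,-30],0],[1,[0,0,-38],0],[1,[0,0,-38],0],[1,[0,0,-30],0],[1,[-30,0,-10],0],[1,[-36,0,0],0],[1,[-36,0,0],0],[1,[-36,0,0],0],[1,[-20,0,0],0],[1,[0,0,0],0]]}}

```text
time: 31.2
tool_pos: [439.5, -165.0, 193.3]
tcp_rot: [180.0, 0.1, 102.8]
ft_force: [-0.7, 0.6, -0.4]
finger_gap: 85.0
grip_force: 0.0
```

```bash
python3 w.py; python3 fit.py; python3 - <<'E'
from h import *
s=snapshot("scene"); pts(["wheel_face","axle","clevis_top"],s)
E
```

```text
31.2 [ 439.5 -165.   193.3] A 391.0 L -259.6 84.99478327064739 [-0.7  0.6 -0.4]
pin_grip 0.69 [509.9  55.4 131.6] [215. 227.]
pin_seat 0.47 [514.9  35.1  98.9] [220. 229.]
ring_far 0.46 [525.1   1.4  57. ] [227. 228.]
   far A,L,z 511.8 -116.8 57.0
pin_grip 0.86 [510.2  56.3 131.1] [174. 185.]
pin_seat 0.61 [514.1  28.9  97.7] [190. 185.]
pin_seat 0.53 [517.1  33.8 102.5] [187. 183.]
31.7 [ 439.2 -160.7  193.3] [-0.3  0.1 -0.6]
pin_grip 0.49 [509.7  52.8 129.9] [216. 227.]
pin_seat 0.55 [512.2  34.8  97.8] [221. 230.]
ring_far 0.61 [ 5.23e+02 -1.00e-01  5.74e+01] [228. 228.]
pin_grip 0.6 [506.4  53.9 133.7] [175. 187.]
pin_seat 0.84 [514.9  32.3 102.6] [188. 184.]
ring_far 0.6 [525.   -1.5  56.6] [206. 183.]
top 0.4 70 [192, 182, 19, 7]
phi,d,q,shift [-0.15 -5.25  1.49 -0.05 -0.69] 3.49  far [517.1  -3.5  52.4]
wheel_face 0.8 [536.3  34.6  86.9] [214. 228.]
axle 0.9 [520.1  30.6  97.6] [220. 227.]
clevis_top 0.65 [ 510.1 -285.2   76. ] [297. 155.]
```

```bash
python3 -c "
from bench import *
print(hand_in())"
```

```text
the job is handed in; nothing more can be done
None
```

The job is handed in at about 32 s of the 61 s allowed: the wheel is home, the linchpin is right down in the hole, its ring has snapped shut round the axle and the pin's tip, and the plain pin is untouched. The linchpin sat turned about 25° on its axis before the ring shut; the last check put it nearer 10°.

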